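# Change over the lounge tray boxes

## Task

First push the open tray of the narrower box fully home; then hook a fingertip behind the upright lip of the wider box's tray and draw that tray all the way out to its stop. Work with the fingertips only: do not pinch or grip either lip, and leave the mug, jar and everything else standing about where they are.

Things in the scene. Friction and masses are not known exactly. Their poses are not given: they have to be found in the camera images.
- media_box: The wider of two low black boxes with dark wooden top: 170 mm wide (y), 200 deep (x), 70 high, fixed to the table. Origin: centre of its underside; its -x axis points out of its open front, towards the robot, the way its tray comes out. The front is 100 mm from the origin. A mug or jar stands on the rear of its top; the 80 mm next to the front edge are bare.
- media_tray (a joint): How far the wider box's pale wooden tray is drawn out along its rail, in m: 0 fully home, 0.110 at the outer stop; it starts 0 to 0.015 out. The slide resists with about 2 N and stays where it is left.
- media_lip_rear (a point): Middle of the rear face, at the top edge, of the upright lip on the wider box's tray, moves with it. Whole lip: 150 mm wide, 12 mm thick, top edge 56 mm above the table. This point is 45 mm in front of the box front with the tray home; axes as the box. Behind it is an open finger gap 45 mm deep (x), 150 mm wide, floor 18 mm above the table, up to a cross wall 44 mm high.
- media_lip_front (a point): Middle of the same lip's front face (the side towards the robot) at its top edge, 56 mm above the table, 57 mm in front of the box front when the tray is home. Axes as the box. The lip reaches down to 12 mm above the table.
- coaster_box: The narrower of two low black boxes with dark wooden top: 120 mm wide (y), 200 deep (x), 70 high, fixed to the table. Origin: centre of its underside; its -x axis points out of its open front, towards the robot, the way its tray comes out. The front is 100 mm from the origin. A mug or jar stands on the rear of its top; the 80 mm next to the front edge are bare.
- coaster_tray (a joint): How far the narrower box's pale wooden tray is drawn out along its rail, in m: 0 fully home, 0.110 at the outer stop; it starts 0.05 to 0.10 out. The slide resists with about 2 N and stays where it is left.
- coaster_lip_rear (a point): Middle of the rear face, at the top edge, of the upright lip on the narrower box's tray, moves with it. Whole lip: 100 mm wide, 12 mm thick, top edge 56 mm above the table. This point is 45 mm in front of the box front with the tray home; axes as the box. Behind it is an open finger gap 45 mm deep (x), 100 mm wide, floor 18 mm above the table, up to a cross wall 44 mm high.
- coaster_lip_front (a point): Middle of the same lip's front face (the side towards the robot) at its top edge, 56 mm above the table, 57 mm in front of the box front when the tray is home. Axes as the box. The lip reaches down to 12 mm above the table.
- mug: Bystander, loose: white mug, 76 mm wide, 85 mm high, standing on the rear part of the wider box. Origin: centre of its underside.
- candle_jar: Bystander, loose: amber glass jar with wooden cap, 66 mm wide, 80 mm high, standing on the rear part of the narrower box. Origin: centre of its underside.
- spare_remote: Bystander, loose: black remote control lying on the table at the left, 160 x 44 x 18 mm. Origin: centre of its underside.
- bowl: Bystander, loose: white bowl, 130 mm wide, 50 mm high, on the table at the right. Origin: centre of its underside.
- water_bottle: Bystander, loose: glass bottle, 66 mm wide, 200 mm high, at the left. Origin: centre of its underside.
- tumbler: Bystander, loose: glass tumbler, 72 mm wide, 95 mm high, at the right. Origin: centre of its underside.
- candle_tin: Bystander, loose: round metal tin, 44 mm wide, 20 mm high, on the table between the robot and the boxes. Origin: centre of its underside.

How it is judged:
On the way, in this order (a step that is already met when the one before it is completed fails the run):
1. the narrower box's tray is pushed home (value of joint coaster_tray below 0.006 m), for 0.2 s.
2. the wider box's tray is being drawn out by a finger bearing on the rear face of its lip (value of joint media_tray between 0.03 and 0.105 m and velocity of joint media_tray above 0.003 m/s and contact force between the fingers and media_tray_c0 above 0.5 N), for 0.05 s.
3. the wider box's tray is out at its stop (value of joint media_tray above 0.1 m), for 0.1 s.
At the end, for the whole second after the job is handed in: The wider box's tray stands at least 100 mm out (its stop is at 110 mm), the narrower box's tray is within 6 mm of fully home, and both are at rest (value of joint media_tray above 0.1 m and value of joint coaster_tray below 0.006 m and velocity of joint media_tray between -0.01 and 0.01 m/s and velocity of joint coaster_tray between -0.01 and 0.01 m/s); the robot touches nothing.
It fails at once if a lip was pinched (front and rear faces pressed at once by more than 4 N) ((contact force between the fingers and media_tray_c0 above 4 N and contact force between the fingers and media_tray_c1 above 4 N) or (contact force between the fingers and coaster_tray_c0 above 4 N and contact force between the fingers and coaster_tray_c1 above 4 N)).
It fails at once if a bystander was moved by more than 20 mm, lifted or tipped (distance of any of mug, candle_jar, spare_remote, bowl, water_bottle, tumbler, candle_tin from where it was at the start of the episode above 0.02 m or angle between any of mug, candle_jar, spare_remote, bowl, water_bottle, tumbler, candle_tin's own z axis and vertical above 0.3 rad).
It also fails if it takes over 48 s, if anything falls off the work surface, if the arm or the gripper's body presses on something with over 40 N, if the wrist force passes 120 N, or if a joint passes its speed limit or range.

## Robot

A 6-joint arm with a two-finger parallel gripper is mounted at the origin on the work surface. World frame = base frame: x ahead of the robot, y to its left, z up, the work surface at z = 0. Lengths are in m, angles in rad, forces in N, time in s.
With the tool pointing down it reaches from about 0.35 to 0.85 m from the base axis. Payload 8.1 kg.
Tool frame: the origin (TCP) lies between the finger pads; the fingertips stand tip_reach ahead of it and the grasp point (between the pads) lies 8 mm behind it (tip_reach is the distance from the TCP to the fingertips, in m); y points along the fingers, x is the direction in which the jaws open and shut, and the axes are right-handed (so a half turn about y gives the same grasp; the last joint's range is limited). The gripper opens to 85 mm and grips with 20 to 120 N. Pads are 22 mm wide; open, the fingers measure 114 mm over their backs; the gripper's body (76 mm by 85 mm) begins 54 mm behind the grasp point. The pads swing forward as they close: fully open they stand 13 mm farther back than shut.
Start: joints at [-1.259, 0.13, 1.488, -0, 1.523, -0.085], TCP at [0.232, -0.553, 0.242] pointing down, gripper open.
Joint ranges: [-2.96, 2.96], [-0.89, 2.26], [0.02, 2.5], [-1.34, 4.48], [0, 2.73], [-2.66, 2.66]. Speed limits (rad/s): [2.39, 2.39, 2.79, 3.14, 3.14, 3.14].

## Interface

Orientations are given as a unit quaternion [w, x, y, z].
In Python, from bench import observe, capture, camera_info, close_job, find_in, pinpoint, tip_reach gives the robot as it stands. The module is installed in compiled form; this text tells all that it offers.
- The arm moves only by the tool step_arm, never from a script. Its argument "steps" is a list of rows, each a list of 3 entries, a list of its own where there are three numbers: the opening, from 0 (shut) to 1 (fully open), then the shift along the tool's x, y, z in m, then the turn, a rotation vector about the tool's x, y, z in degrees. A call has 1 to 12 rows; each row is the pose to reach, as a shift and turn from the pose commanded when the call began, along the tool's axes at that moment; what a row does not reach only later rows make up. A row lasts 1/10 s, in which the tool goes at most 50 mm and 8.59 degrees, less where a joint would pass 70% of its speed; a pose out of reach is approached as far as the arm can. A call with a gripper value outside its range is refused whole. The fingers move at their own pace and stop on an object; "force" is the grip in N (left out, the last holds). Time passes only in rows, so rows that repeat a pose let the fingers close. It gives the time, the measured TCP pose, the force and the opening at its end, in the units of the state.
- observe(): the state, without advancing time (a new reading comes with each control period).
- capture(name): name is "side" or "top" or "wrist"; returns (picture, depth): 384x512x3 uint8, blue, green, red; 384x512 float32, m along the optical axis (not along the pixel's ray), 0 where there is no reading.
- camera_info(name): a dict with "fx", "fy", "cx", "cy" (pixels), "R" (3x3) and "t" (3): a world point X has camera coordinates R X + t; the wrist camera has in their place "hand_eye" (4x4, takes a point from camera to tool coordinates, whose origin is the TCP and whose axes are the tool frame's). Camera axes: x right, y down, z forward; pixel columns grow to the right and rows downward; lengths in m; the calibration is good to about 2 mm. The wrist camera is an equidistant fisheye: a pixel r from the principal point sees the ray r / f radians off the axis. A picture is of the moment at which its call begins: read the wrist's pose just before it. camera_info takes no time and is no camera call.
- close_job(): hands the job in, once; it reports no verdict.
Trained networks look in the newest picture that a camera, given by its name, has taken for a name from the list of things; names that differ only in an ending like _2 or _b are one class to them, and where a whole thing is asked for, a point or a joint stands for the part that bears it (a point fixed in the world has none). Each returns a list of dicts, best first, with "score" (0 to 1); they miss things now and then, are a little off and sometimes report something else, mostly with a low value. They report only what shows in the picture. A call takes as long as a camera call.
- find_in(target, camera): "xy" ([column, row] in pixels, amid what is visible of it).
- pinpoint(target, camera): "xy" ([column, row] in pixels: a listed point, or the origin of a listed thing).
The state is a dict: "clock": time; "qpos": joint angles; "dq": joint speeds; "effort": joint torques, N m; "tcp_pos": TCP position; "tcp_rot": TCP orientation; "force": force on the tool from outside, world axes, zero at the start; "moment": the same for the moment, N m; "opening": finger opening in m.
Only numpy, scipy, OpenCV 4.12 (cv2) and the standard library are available. Lean on these libraries where they do the work, as an engineer would, in place of code of your own. Each camera call takes 0.05 s, during which the arm holds its last target.

## Working session

There is one attempt and no reset: what is moved stays moved. The work goes in short steps, Python scripts to look and compute and a tool call to move; the robot and the scene stay as the last step left them, time stands still between calls to the robot, and variables do not carry over. Pictures are saved under pics/ and viewed, and the job is handed in when it is done.

Besides the shell and the picture viewer there is one more tool, called after "Call:" as a command line: name --argument value ..., lists and objects as JSON in quotes. step_arm: Moves the arm, as the interface text tells. Its arguments: {"type":"object","properties":{"steps":{"type":"array","items":{"type":"array"}},"force":{"type":"number"}},"required":["steps"]}

```bash
mkdir -p pics; ls; cat > h.py <<'E'
import numpy as np,cv2
from bench import *
from scipy.spatial.transform import Rotation as Rn
def unproj(cam,uv,depth=None,z=None):
    c=camera_info(cam);R=np.array(c['R']);t=np.array(c['t'])
    d=np.array([(uv[0]-c['cx'])/c['fx'],(uv[1]-c['cy'])/c['fy'],1.0])
    o=-R.T@t; w=R.T@d
    if z is not None: return o+w*(z-o[2])/w[2]
    return o+w*depth
E
python3 - <<'E'
from h import *
s=observe();print({k:np.round(v,3) for k,v in s.items()});print(tip_reach)
for n in ['top','side']:
    p,d=capture(n);cv2.imwrite(f'pics/{n}0.png',p);np.save(f'{n}0.npy',d)
    for t in ['media_box','coaster_box','media_lip_rear','media_lip_front','coaster_lip_rear','coaster_lip_front','candle_tin','mug','candle_jar','bowl','spare_remote','water_bottle','tumbler']:
        r=pinpoint(t,n)
        z={'lip':.056}.get('lip' if 'lip' in t else '',0.)
        if t in('mug','candle_jar'):z=.07
        for q in r[:2]: print(n,t,np.round(q['xy'],1),round(q['score'],2),np.round(unproj(n,q['xy'],z=z),4))
E
```

```text
pics
{'clock': np.float64(0.0), 'qpos': array([-1.259,  0.131,  1.489,  0.   ,  1.523, -0.085]), 'dq': array([ 0.   , -0.001, -0.001, -0.   , -0.001, -0.001]), 'effort': array([ 2.0000e-03, -5.6940e+01, -5.0055e+01, -0.0000e+00,  1.5000e-02,
       -0.0000e+00]), 'tcp_pos': array([ 0.232, -0.553,  0.241]), 'tcp_rot': array([ 0.589, -0.588,  0.392, -0.391]), 'force': array([ 0.114, -0.458,  0.383]), 'moment': array([-0.012,  0.026,  0.062]), 'opening': np.float64(0.085)}
0.011
top media_box [192.9 142.2] 0.7 [0.728  0.1947 0.    ]
top coaster_box [299.4 137. ] 0.97 [ 0.7418 -0.1642  0.    ]
top media_lip_rear [194.5 186. ] 0.85 [0.5752 0.1829 0.056 ]
top media_lip_front [193.  188.7] 0.9 [0.5665 0.1877 0.056 ]
top media_lip_front [119.8 244.6] 0.59 [0.3903 0.4215 0.056 ]
top coaster_lip_rear [306.9 192.8] 0.89 [ 0.5491 -0.1789  0.056 ]
top coaster_lip_front [309.3 197.6] 0.75 [ 0.5335 -0.1863  0.056 ]
top mug [183.3 131.3] 0.8 [0.751  0.2168 0.07  ]
top mug [195.6 189.9] 0.38 [0.5614 0.1777 0.07  ]
top candle_jar [302.  123.9] 0.81 [ 0.7711 -0.1658  0.07  ]
top candle_jar [299.9 137.2
[... 584 characters left out ...]
.3 257.1] 0.82 [0.5589 0.1927 0.056 ]
side coaster_lip_rear [292.2 164.1] 0.69 [ 0.5396 -0.1741  0.056 ]
side coaster_lip_rear [230.7 166.8] 0.34 [ 0.7161 -0.0949  0.056 ]
side coaster_lip_front [294.2 162.5] 0.94 [ 0.5357 -0.1831  0.056 ]
side candle_tin [327.6 255.6] 0.77 [0.3578 0.0773 0.    ]
side candle_tin [173.6 237.2] 0.49 [0.784  0.1705 0.    ]
side mug [176.4 239.8] 0.66 [0.741  0.2135 0.07  ]
side candle_jar [224.9 141.4] 0.67 [ 0.7723 -0.1826  0.07  ]
side bowl [286.6 125.2] 0.88 [ 0.6286 -0.415   0.    ]
side spare_remote [330.2 256.9] 0.17 [0.3501 0.0789 0.    ]
side water_bottle [174.1 352. ] 0.74 [0.6325 0.4536 0.    ]
side tumbler [342.8 138.4] 0.95 [ 0.4185 -0.4169  0.    ]
```

View pics/top0.png

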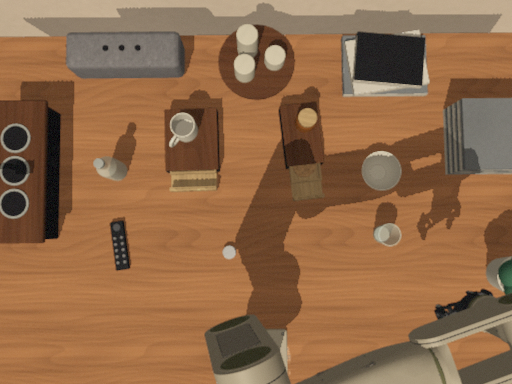

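View pics/side0.png

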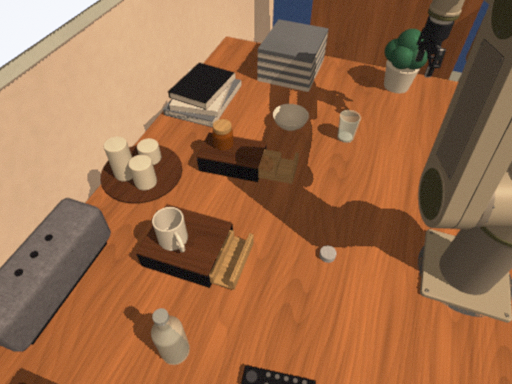

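```bash
cat > fit.py <<'E'
from h import *
c=camera_info('top');R=np.array(c['R']);t=np.array(c['t'])
d=np.load('top0.npy');v,u=np.mgrid[0:384,0:512]
P=np.stack([(u-c['cx'])/c['fx']*d,(v-c['cy'])/c['fy']*d,d],-1)
W=(P-t)@R
for nm,y0,y1,x0,x1 in [('media',.05,.33,.5,.95),('coaster',-.3,-.05,.48,.95)]:
    reg=(W[...,1]>y0)&(W[...,1]<y1)&(W[...,0]>x0)&(W[...,0]<x1)&(d>0)
    for lab,a,b in [('top',.064,.076),('lip',.05,.062)]:
        m=reg&(W[...,2]>a)&(W[...,2]<b)
        n,L,st,ce=cv2.connectedComponentsWithStats(m.astype('uint8'),connectivity=8)
        for i in range(1,n):
            if st[i,4]<15: continue
            Q=W[L==i]
            r=cv2.minAreaRect(Q[:,:2].astype('float32'))
            print(nm,lab,st[i,4],'z',Q[:,2].mean().round(4),np.round(cv2.boxPoints(r),3).tolist(),np.round(r[0],4),np.round(r[1],3),round(r[2],1))
E
python3 fit.py
```

```text
media top 31 z 0.0694 [[0.9390000104904175, 0.30000001192092896], [0.9419999718666077, 0.23100000619888306], [0.9470000267028809, 0.23100000619888306], [0.9449999928474426, 0.30000001192092896]] [0.9432 0.2654] [0.005 0.069] 1.8
media top 2382 z 0.0704 [[0.625, 0.2770000100135803], [0.6290000081062317, 0.10700000077486038], [0.8299999833106995, 0.11100000143051147], [0.8259999752044678, 0.28200000524520874]] [0.7277 0.1944] [0.201 0.171] 1.2
media top 133 z 0.0734 [[0.7329999804496765, 0.19599999487400055], [0.7860000133514404, 0.1850000023841858], [0.796999990940094, 0.23600000143051147], [0.7440000176429749, 0.24799999594688416]] [0.7648 0.2161] [0.053 0.054] 78.0
media lip 170 z 0.0564 [[0.5609999895095825, 0.26600000262260437], [0.5649999976158142, 0.11699999868869781], [0.5770000219345093, 0.11699999868869781], [0.5730000138282776, 0.26600000262260437]] [0.5691 0.1914] [0.012 0.149] 1.5
coaster top 1742 z 0.0703 [[0.6359999775886536, -0.11299999803304672], [0.6480000019073486, -0.2329999953508377], [0.8479999899864197, -0.21199999749660492], [0.8349999785423279, -0.09200000017881393]] [ 0.7417 -0.1622] [0.201 0.12 ] 6.0
coaster lip 110 z 0.0565 [[0.5270000100135803, -0.1340000033378601], [0.5379999876022339, -0.2329999953508377], [0.5490000247955322, -0.23199999332427979], [0.5389999747276306, -0.13300000131130219]] [ 0.5383 -0.1833] [0.012 0.099] 5.9
```

```bash
cat >> h.py <<'E'
def axes():
    s=observe();q=s['tcp_rot'];M=Rn.from_quat([q[1],q[2],q[3],q[0]]).as_matrix();return s,M
def plan(p,yaw,sgn=1):
    # target: tool y down, tool x along +-box y axis
    s,M=axes()
    x=sgn*np.array([-np.sin(yaw),np.cos(yaw),0]);y=np.array([0,0,-1.]);T=np.stack([x,y,np.cross(x,y)],1)
    return M.T@(np.array(p)-s['tcp_pos']), np.degrees(Rn.from_matrix(M.T@T).as_rotvec())
E
python3 - <<'E'
from h import *
s,M=axes();print(np.round(M,3))
print(camera_info('wrist')['hand_eye'])
for sg in(1,-1):
  for p in [(.48,-.188,.235)]: print(plan(p,np.radians(6),sg))
E
```

```text
[[ 0.386 -0.     0.922]
 [-0.922 -0.     0.386]
 [ 0.    -1.    -0.   ]]
[[ 9.99999760e-01  5.51819617e-04  4.19083858e-04 -1.26204125e-03]
 [-2.42819979e-04 -2.87385374e-01  9.57815007e-01 -1.31464339e-01]
 [ 6.48979682e-04 -9.57814879e-01 -2.87385171e-01  7.39113999e-02]
 [ 0.00000000e+00  0.00000000e+00  0.00000000e+00  1.00000000e+00]]
(array([-0.24111504,  0.00727875,  0.37004734]), array([ 2.36520779e-03, -1.63264675e+02, -2.11553817e-03]))
(array([-0.24111504,  0.00727875,  0.37004734]), array([1.47427387e-03, 1.67353247e+01, 1.64826336e-03]))
```

Call:
step_arm --steps '[[0,[-0.024,0,0.037],[0,2,0]],[0,[-0.048,0,0.074],[0,4,0]],[0,[-0.072,0,0.111],[0,6,0]],[0,[-0.096,0,0.148],[0,8,0]],[0,[-0.12,0,0.185],[0,10,0]],[0,[-0.145,0,0.222],[0,12,0]],[0,[-0.169,0,0.259],[0,14,0]],[0,[-0.193,0,0.296],[0,16,0]],[0,[-0.217,0.004,0.333],[0,16.7,0]],[0,[-0.241,0.007,0.37],[0,16.7,0]],[0,[-0.241,0.007,0.37],[0,16.7,0]],[0,[-0.241,0.007,0.37],[0,16.7,0]]]' --force 20

```text
clock: 2.6
tcp_pos: [0.4803, -0.1873, 0.2352]
tcp_rot: [-0.526, 0.526, -0.472, 0.472]
force: [0.0, -0.5, -1.1]
opening: -0.0001
```

```bash
python3 - <<'E'
from h import *
s,M=axes();print(s['clock'],s['tcp_pos'],s['opening'],tip_reach,s['force'])
print(plan((.495,-.188,.047),np.radians(6),-1))
E
```

```text
2.6 [ 0.4802818  -0.18732242  0.23522777] -0.00011943236598877186 0.011 [ 0.01824078 -0.53335777 -1.06901603]
(array([0.00222972, 0.18822232, 0.01463439]), array([0.02287334, 0.19338075, 0.00970791]))
```

Call:
step_arm --steps '[[0,[0.001,0.045,0],[0,0,0]],[0,[0.002,0.09,0],[0,0,0]],[0,[0.002,0.135,0],[0,0,0]],[0,[0.002,0.17,0],[0,0,0]],[0,[0.002,0.19,0],[0,0,0]],[0,[0.002,0.19,0],[0,0,0]]]'

```text
clock: 3.2
tcp_pos: [0.4767, -0.1902, 0.0417]
tcp_rot: [-0.524, 0.526, -0.476, 0.471]
force: [0.2, -0.5, -0.7]
opening: 0.0001
```

```bash
python3 - <<'E'
from h import *
s,M=axes();print(s['clock'],s['tcp_pos'],s['force'],np.round(M,3))
for n in ['side','wrist']:
    p,d=capture(n);cv2.imwrite(f'pics/{n}1.png',p)
print(plan((.642-.057*np.cos(.105)-.011,-.173-.068*np.sin(.105),s['tcp_pos'][2]),np.radians(6),-1))
E
```

```text
3.2 [ 0.47671157 -0.19021152  0.04174214] [ 0.20735915 -0.48026317 -0.70828294] [[ 0.103 -0.006  0.995]
 [-0.995  0.003  0.103]
 [-0.003 -1.    -0.006]]
(array([-0.00127615,  0.00410763,  0.09504633]), array([ 0.00975025, -0.04985973,  0.00858821]))
```

View pics/wrist1.png

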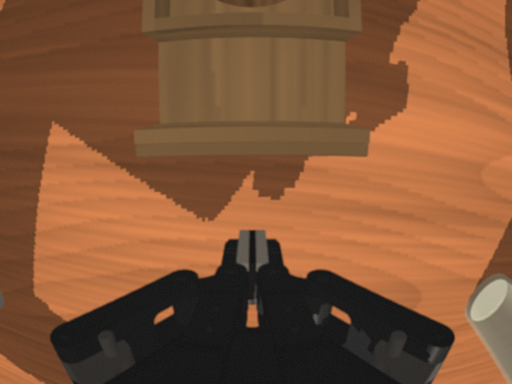

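View pics/side1.png

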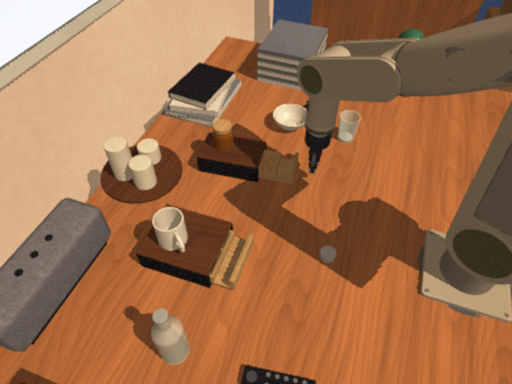

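Call:
step_arm --steps '[[0,[0,0,0.02],[0,0,0]],[0,[0,0,0.035],[0,0,0]],[0,[0,0,0.042],[0,0,0]],[0,[0,0,0.05],[0,0,0]],[0,[0,0,0.058],[0,0,0]],[0,[0,0,0.066],[0,0,0]],[0,[0,0,0.074],[0,0,0]],[0,[0,0,0.082],[0,0,0]],[0,[0,0,0.088],[0,0,0]],[0,[0,0,0.092],[0,0,0]],[0,[0,0,0.092],[0,0,0]]]'

```text
clock: 4.4
tcp_pos: [0.5723, -0.1801, 0.0451]
tcp_rot: [0.526, -0.526, 0.473, -0.473]
force: [-0.2, 0.5, -0.5]
opening: 0.0005
```

```bash
python3 - <<'E'
from h import *
s,M=axes();print(s['clock'],s['tcp_pos'],s['force'])
p,d=capture('wrist');cv2.imwrite(f'pics/wrist2.png',p)
E
```

```text
4.4 [ 0.57232541 -0.18013941  0.04512856] [-0.24270669  0.45788601 -0.51750545]
```

View pics/wrist2.png

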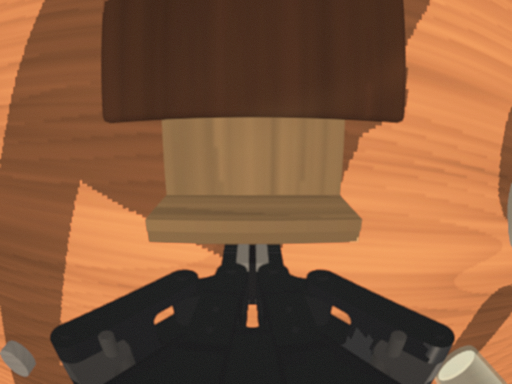

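Call:
step_arm --steps '[[0,[0,0,0.003],[0,0,0]],[0,[0,0,0.006],[0,0,0]]]'

```text
clock: 4.65
tcp_pos: [0.5729, -0.18, 0.0448]
tcp_rot: [-0.523, 0.528, -0.476, 0.47]
force: [-37.9, -2.9, 27.8]
opening: 0.0004
```

```bash
python3 - <<'E'
from h import *
s,M=axes();print(s['clock'],s['tcp_pos'],s['force'])
p,d=capture('top');cv2.imwrite(f'pics/top3.png',p);np.save('top0.npy',d)
E
python3 fit.py | cut -c1-400
```

```text
4.65 [ 0.57290684 -0.18004119  0.04482962] [-37.94498655  -2.85797332  27.76680575]
media top 16 z 0.0699 [[0.9409999847412109, 0.2630000114440918], [0.9440000057220459, 0.2630000114440918], [0.9440000057220459, 0.29600000381469727], [0.9409999847412109, 0.29600000381469727]] [0.9425 0.2792] [0.033 0.003] 89.0
media top 2383 z 0.0703 [[0.6259999871253967, 0.27799999713897705], [0.6290000081062317, 0.10700000077486038], [0.8299999833106995, 0.11100000143051147], [0.8259999752044678, 0.28200000524520874]] [0.7277 0.1946] [0.201 0.171] 1.1
media top 138 z 0.0733 [[0.7379999756813049, 0.24300000071525574], [0.7390000224113464, 0.18799999356269836], [0.7900000214576721, 0.18799999356269836], [0.7900000214576721, 0.24300000071525574]] [0.7642 0.2157] [0.052 0.055] 0.1
media lip 16 z 0.0552 [[0.9409999847412109, 0.27900001406669617], [0.9409999847412109, 0.24500000476837158], [0.9440000057220459, 0.24500000476837158], [0.9440000057220459, 0.27900001406669617]] [0.9426 0.2623] [0.003 0.034] 0.5
media lip 168 z 0.0562 [[0.5619999766349792, 0.26499998569488525], [0.5649999976158142, 0.11699999868869781], [0.5770000219345093, 0.11699999868869781], [0.5740000009536743, 0.26499998569488525]] [0.5694 0.1911] [0.013 0.148] 1.2
coaster top 1404 z 0.0703 [[0.6359999775886536, -0.11299999803304672], [0.6489999890327454, -0.2329999953508377], [0.8479999899864197, -0.210999995470047], [0.8349999785423279, -0.09200000017881393]] [ 0.742  -0.1622] [0.2  0.12] 6.1
```

Call:
step_arm --steps '[[0,[0,0,-0.006],[0,0,0]],[0,[0,0,-0.02],[0,0,0]],[0,[0,0,-0.05],[0,0,0]],[0,[0,-0.045,-0.05],[0,0,0]],[0,[0,-0.09,-0.05],[0,0,0]],[0,[0,-0.135,-0.05],[0,0,0]],[0,[0,-0.135,-0.05],[0,0,0]]]'

```text
clock: 5.4
tcp_pos: [0.532, -0.1868, 0.1889]
tcp_rot: [0.527, -0.524, 0.468, -0.478]
force: [0.6, -0.2, 0.4]
opening: 0.0001
```

```bash
python3 - <<'E'
from h import *
s,M=axes();print(s['clock'],s['tcp_pos'],s['force'])
p,d=capture('wrist');cv2.imwrite(f'pics/wrist4.png',p)
p,d=capture('top');cv2.imwrite(f'pics/top4.png',p);np.save('top0.npy',d)
yaw=np.radians(1.3)
# media: lip centre .5692,.1913 ; rear face +6mm ; cross wall 45 behind
q=np.array([.5692,.1913])+ (.006+.022)*np.array([np.cos(yaw),np.sin(yaw)])
print(q,plan((*q,.18),yaw,-1))
E
python3 fit.py | grep coaster| cut -c1-400
```

```text
5.4 [ 0.53204648 -0.18681805  0.18886457] [ 0.63862629 -0.21104911  0.3695416 ]
[0.59719279 0.19193525] (array([-0.36818773,  0.00187241,  0.10737789]), array([-0.22117849,  4.73340474,  0.10452493]))
coaster top 1689 z 0.0702 [[0.6349999904632568, -0.11299999803304672], [0.6480000019073486, -0.2329999953508377], [0.8479999899864197, -0.21199999749660492], [0.8349999785423279, -0.09200000017881393]] [ 0.7416 -0.1623] [0.201 0.121] 6.1
coaster lip 48 z 0.0559 [[0.5809999704360962, -0.1289999932050705], [0.5849999785423279, -0.17499999701976776], [0.597000002861023, -0.17399999499320984], [0.5929999947547913, -0.12800000607967377]] [ 0.5889 -0.1514] [0.012 0.046] 5.7
```

View pics/wrist4.png

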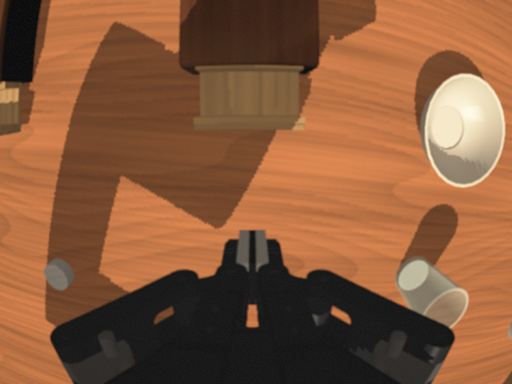

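Call:
step_arm --steps '[[0,[-0.037,0,0.011],[0,0.5,0]],[0,[-0.074,0,0.022],[0,1,0]],[0,[-0.111,0,0.033],[0,1.5,0]],[0,[-0.148,0,0.044],[0,2,0]],[0,[-0.185,0,0.055],[0,2.5,0]],[0,[-0.222,0,0.066],[0,3,0]],[0,[-0.259,0,0.077],[0,3.5,0]],[0,[-0.296,0,0.088],[0,4,0]],[0,[-0.333,0,0.099],[0,4.5,0]],[0,[-0.368,0,0.107],[0,4.7,0]],[0,[-0.368,0,0.107],[0,4.7,0]],[0,[-0.368,0,0.107],[0,4.7,0]]]'

```text
clock: 6.7
tcp_pos: [0.5944, 0.1927, 0.1778]
tcp_rot: [-0.505, 0.507, -0.494, 0.493]
force: [-0.3, -0.2, -0.5]
opening: 0.0003
```

```bash
python3 - <<'E'
from h import *
s,M=axes();print(s['clock'],s['tcp_pos'],s['force'],np.round(M,3))
p,d=capture('wrist');cv2.imwrite(f'pics/wrist5.png',p)
print(plan((.5972,.192,.10),np.radians(1.3),-1))
E
```

```text
6.7 [0.59441243 0.19265386 0.17782476] [-0.3369717  -0.23415883 -0.45842825] [[ 0.025 -0.003  1.   ]
 [-1.    -0.001  0.025]
 [ 0.001 -1.    -0.003]]
(array([-0.00026179,  0.07821318,  0.0028383 ]), array([0.17564314, 0.07263372, 0.05643015]))
```

View pics/wrist5.png

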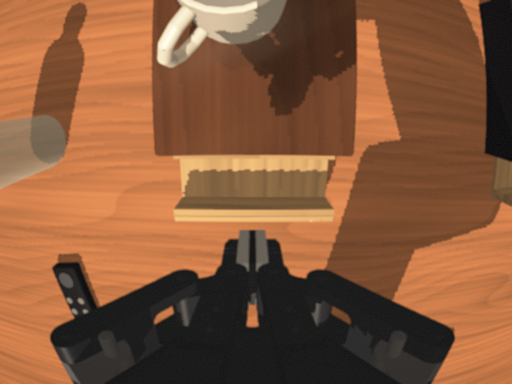

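Call:
step_arm --steps '[[0,[0,0.03,0.002],[0,0,0]],[0,[0,0.06,0.002],[0,0,0]],[0,[0,0.085,0.002],[0,0,0]],[0,[0,0.1,0.002],[0,0,0]],[0,[0,0.112,0.002],[0,0,0]],[0,[0,0.112,0.002],[0,0,0]]]'

```text
clock: 7.35
tcp_pos: [0.5966, 0.1913, 0.0665]
tcp_rot: [-0.505, 0.506, -0.495, 0.494]
force: [-0.2, -0.9, -0.3]
opening: -0.0001
```

```bash
python3 - <<'E'
from h import *
s,M=axes();print(s['clock'],s['tcp_pos'],s['force'],np.round(M,3))
p,d=capture('wrist');cv2.imwrite(f'pics/wrist6.png',p)
p,d=capture('side');cv2.imwrite(f'pics/side6.png',p[150:330,120:360].repeat(3,0).repeat(3,1))
E
```

```text
7.35 [0.596635  0.1912722 0.0665136] [-0.20133571 -0.93690046 -0.31407624] [[ 0.022 -0.003  1.   ]
 [-1.    -0.001  0.022]
 [ 0.001 -1.    -0.003]]
```

View pics/wrist6.png

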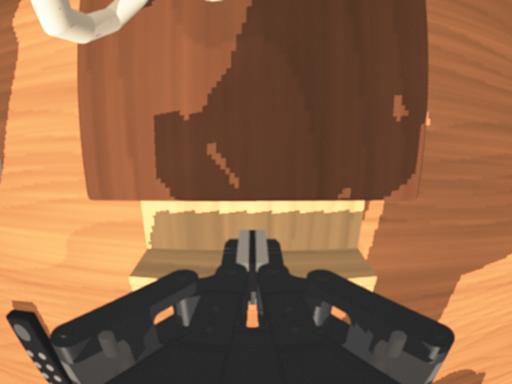

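View pics/side6.png

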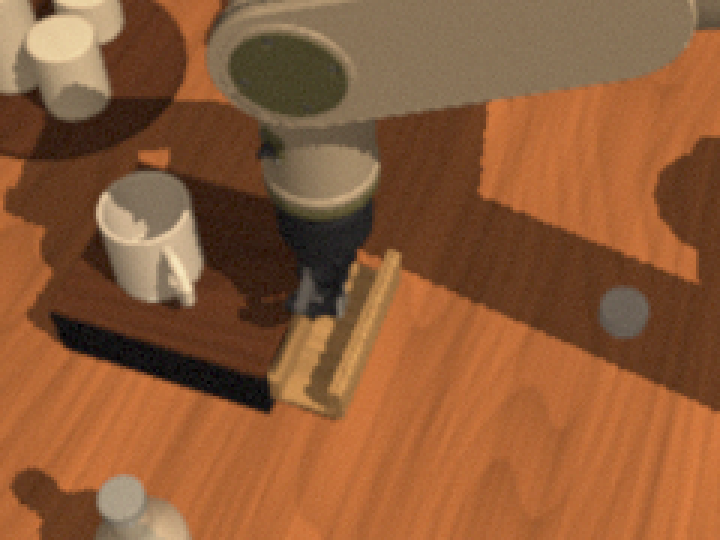

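Call:
step_arm --steps '[[0,[0,0.012,0],[0,0,0]],[0,[0,0.024,0],[0,0,0]],[0,[0,0.024,0],[0,0,0]],[0,[0,0.024,-0.006],[0,0,0]],[0,[0,0.024,-0.012],[0,0,0]],[0,[0,0.024,-0.018],[0,0,0]]]'

```text
clock: 8.05
tcp_pos: [0.5797, 0.1919, 0.0448]
tcp_rot: [0.506, -0.505, 0.494, -0.494]
force: [2.5, -0.7, -1.8]
opening: 0.0003
```

Force +2.5 N in x shows the finger is bearing on the lip and the tray is moving. I'll keep drawing.

Call:
step_arm --steps '[[0,[0,0,-0.008],[0,0,0]],[0,[0,0,-0.016],[0,0,0]],[0,[0,0,-0.024],[0,0,0]],[0,[0,0,-0.032],[0,0,0]],[0,[0,0,-0.04],[0,0,0]],[0,[0,0,-0.048],[0,0,0]],[0,[0,0,-0.056],[0,0,0]],[0,[0,0,-0.064],[0,0,0]],[0,[0,0,-0.072],[0,0,0]],[0,[0,0,-0.08],[0,0,0]],[0,[0,0,-0.086],[0,0,0]],[0,[0,0,-0.09],[0,0,0]]]'

```text
clock: 9.25
tcp_pos: [0.4889, 0.1897, 0.0441]
tcp_rot: [-0.506, 0.506, -0.494, 0.494]
force: [2.5, 1.0, -0.0]
opening: 0.0002
```

Call:
step_arm --steps '[[0,[0,0,-0.003],[0,0,0]],[0,[0,0,-0.006],[0,0,0]]]'

```text
clock: 9.45
tcp_pos: [0.4834, 0.1895, 0.0441]
tcp_rot: [-0.506, 0.506, -0.494, 0.494]
force: [2.0, 1.1, 1.1]
opening: -0.0
```

Call:
step_arm --steps '[[0,[0,0,-0.002],[0,0,0]],[0,[0,0,-0.003],[0,0,0]]]'

```text
clock: 9.65
tcp_pos: [0.4815, 0.1895, 0.0443]
tcp_rot: [0.506, -0.505, 0.494, -0.495]
force: [11.2, 1.2, -7.7]
opening: -0.0001
```

Call:
step_arm --steps '[[0,[0,0,0.004],[0,0,0]],[0,[0,0,0.011],[0,0,0]],[0,[0,0,0.011],[0,0,0]],[0,[0,-0.02,0.011],[0,0,0]],[0,[0,-0.05,0.011],[0,0,0]],[0,[0,-0.09,0.011],[0,0,0]],[0,[0,-0.13,0.011],[0,0,0]],[0,[0,-0.16,0.011],[0,0,0]],[0,[0,-0.16,0.011],[0,0,0]]]'

```text
clock: 10.55
tcp_pos: [0.4945, 0.1905, 0.2101]
tcp_rot: [0.508, -0.503, 0.493, -0.496]
force: [0.3, -1.1, 0.7]
opening: -0.0001
```

```bash
python3 - <<'E'
from h import *
s,M=axes();print(s['clock'],s['tcp_pos'],s['force'])
p,d=capture('wrist');cv2.imwrite(f'pics/wrist7.png',p)
p,d=capture('side');cv2.imwrite(f'pics/side7.png',p)
p,d=capture('top');cv2.imwrite(f'pics/top7.png',p);np.save('top0.npy',d)
for q in ('media_lip_rear','coaster_lip_rear'):
    for c in('top','side'):
        for r in pinpoint(q,c)[:1]: print(q,c,r,unproj(c,r['xy'],z=.056))
E
sed -i 's/,.5,.95/,.4,.95/' fit.py; python3 fit.py
```

```text
10.55 [0.4945089  0.19051431 0.21012131] [ 0.25751894 -1.13152112  0.65270408]
media_lip_rear top {'xy': [193.2, 217.0], 'score': 0.85} [0.47550555 0.18732045 0.056     ]
media_lip_rear side {'xy': [277.2, 267.1], 'score': 0.88} [0.47016918 0.19099305 0.056     ]
coaster_lip_rear top {'xy': [306.5, 179.9], 'score': 0.94} [ 0.59085101 -0.17841167  0.056     ]
coaster_lip_rear side {'xy': [327.5, 257.0], 'score': 0.56} [0.35706188 0.11775108 0.056     ]
media top 23 z 0.0692 [[0.9369999766349792, 0.2759999930858612], [0.9419999718666077, 0.22599999606609344], [0.9480000138282776, 0.22699999809265137], [0.9430000185966492, 0.2770000100135803]] [0.9426 0.2515] [0.006 0.051] 5.6
media top 18 z 0.0694 [[0.9399999976158142, 0.32899999618530273], [0.9430000185966492, 0.28999999165534973], [0.9470000267028809, 0.28999999165534973], [0.9440000057220459, 0.32899999618530273]] [0.9436 0.3093] [0.004 0.039] 3.9
media top 2378 z 0.0702 [[0.625, 0.2770000100135803], [0.6290000081062317, 0.10700000077486038], [0.8299999833106995, 0.11100000143051147], [0.8259999752044678, 0.28200000524520874]] [0.72
[... 487 characters left out ...]
 lip 53 z 0.0558 [[0.4620000123977661, 0.11400000005960464], [0.47200000286102295, 0.11400000005960464], [0.47200000286102295, 0.16500000655651093], [0.4620000123977661, 0.16500000655651093]] [0.467  0.1397] [0.051 0.01 ] 89.4
coaster top 1749 z 0.0702 [[0.6349999904632568, -0.11299999803304672], [0.6480000019073486, -0.2329999953508377], [0.847000002861023, -0.21199999749660492], [0.8349999785423279, -0.09200000017881393]] [ 0.7412 -0.1623] [0.2   0.121] 6.0
coaster lip 107 z 0.0559 [[0.5799999833106995, -0.1289999932050705], [0.5899999737739563, -0.22699999809265137], [0.6029999852180481, -0.22599999606609344], [0.5929999947547913, -0.12800000607967377]] [ 0.5914 -0.1776] [0.012 0.098] 5.9
```

View pics/side7.png

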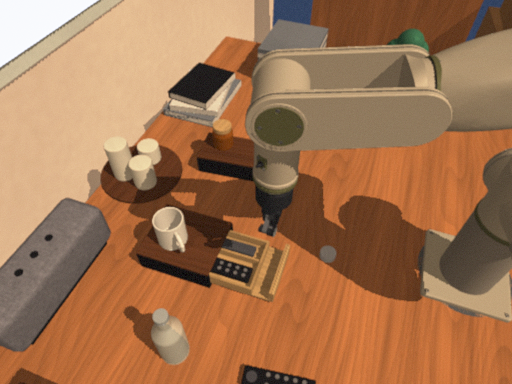

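View pics/wrist7.png

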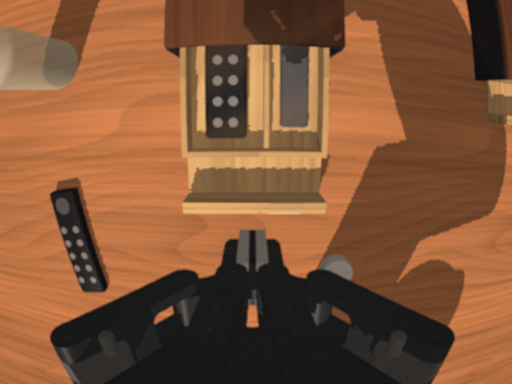

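```bash
python3 -c "
from bench import *
print(close_job())"
```

```text
the job is handed in; nothing more can be done
None
```

The job is handed in: the narrower box's tray is home and the wider box's tray is out at its stop. Total robot time was about 10.7 s of the 48 s allowed.

- **Narrower tray:** I pushed it home with the shut fingertips on the lip's front face until the force rose to about 38 N in x at the stop. The final depth fit puts its lip about 51 mm in front of the box, so it is within about 1 mm of home.
- **Wider tray:** I lowered the shut fingertips into the gap behind the lip and drew the tray out at about 2.5 N. The force rose to about 11 N at the outer stop. The final depth fit gives about 110 mm out.
- **At hand-in:** The arm was lifted clear with the TCP at z ≈ 0.21 m and a near-zero force reading. No lip was pinched.
- **Bystanders:** In the depth fits the mug is where it started. In the last side and wrist pictures, the others in view (jar, bottle, remote, tin) stand as before. The bowl and tumbler were hidden by the arm in the last side picture; they showed in place in the wrist picture after the first push, and the arm did not go near them afterwards. I did not measure the others again.
- **Disagreement:** In the last side picture the network put the narrower lip near the candle tin (score 0.56). The arm was hiding part of that box, so I discarded that reading. The top-camera detection and the depth fit agreed with each other.

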